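# Press the proud socket home in its case

## Task

The lid of the socket case will not shut because one of the seven plain deep sockets stands higher than the rest. Press that one gently down with the fingertips until it is fully home, level with the other plain sockets, then take the hand away. Do not pull or lift it, and leave the other sockets (the stepped spark-plug socket is meant to stand tall), the case and all the loose things alone.

Things in the scene. Friction and masses are not known exactly. Their poses are not given: they have to be found in the camera images.
- proud_socket: THE socket to press home: a plain black deep socket, an upright cylinder 30 mm in diameter, 78 mm long, in any of the eight places of the case. Origin: centre of its underside, z up. It only slides up or down on its stud; at the start it stands 17 to 23 mm above the other plain sockets. It slides down under a push of 2.5 to 4 N, stays where it is left, and meets a stop when fully home
- proud_top (a point): centre of the top face of that socket (flat rim round a 21 mm bore; it presses like a solid face). Fully home it lies 88 mm above the underside of the case and the table, level with the other plain sockets. The stop is a rubber pad: it holds up to about 6 N, then gives 1 mm per 1.5 N more (8 mm at most) and brings the socket back to home when let go
- case: open blue plastic socket case lying flat on the table, fixed. Origin: centre of the underside of its block, 190 mm (x) by 300 mm (y) by 45 mm high; z up, x towards the open lid. Eight upright sockets stand in two rows of four at x = -5 and +53 mm, y = -87, -29, +29 and +87 mm (58 mm apart). The lid lies open and flat beyond the block, a shallow tray from x = 104 to 268 mm, 24 mm high. A bare ledge along the near edge, at x = -66 mm, carries small loose parts
- socket1: another plain black deep socket, 30 mm in diameter and 78 mm long, already fully home in the case, its top 88 mm above the table; leave alone. Origin: centre of its underside, z up
- socket2: another plain black deep socket, 30 mm in diameter and 78 mm long, already fully home in the case, its top 88 mm above the table; leave alone. Origin: centre of its underside, z up
- socket3: another plain black deep socket, 30 mm in diameter and 78 mm long, already fully home in the case, its top 88 mm above the table; leave alone. Origin: centre of its underside, z up
- socket4: another plain black deep socket, 30 mm in diameter and 78 mm long, already fully home in the case, its top 88 mm above the table; leave alone. Origin: centre of its underside, z up
- socket5: another plain black deep socket, 30 mm in diameter and 78 mm long, already fully home in the case, its top 88 mm above the table; leave alone. Origin: centre of its underside, z up
- socket6: another plain black deep socket, 30 mm in diameter and 78 mm long, already fully home in the case, its top 88 mm above the table; leave alone. Origin: centre of its underside, z up
- stepped_socket: the spark-plug socket, fully home and meant to stand tall; leave alone. Black, 30 mm in diameter below and only 21 mm in its upper 35 mm, 98 mm long, its top 108 mm above the table. Origin: centre of its underside, z up
- short_socket_a: loose short chrome socket, 24 mm in diameter, 28 mm high, standing on the ledge of the case; leave alone. Origin: on its underside
- short_socket_b: loose short chrome socket, 28 mm in diameter, 30 mm high, standing on the ledge of the case; leave alone. Origin: on its underside
- adaptor: loose steel square-drive adaptor, 50 by 17 mm, 16 mm high, lying on the ledge of the case; leave alone. Origin: on its underside
- ratchet: loose ratchet handle about 225 mm long, 22 mm thick, lying in the open lid; leave alone. Origin: on its underside
- spanner: loose spanner 200 mm long lying on the table to the left of the case; leave alone. Origin: on its underside
- screwdriver: loose screwdriver lying on the table to the right of the case; leave alone. Origin: on its underside
- oil_bottle: loose small amber bottle, 44 mm in diameter, 100 mm high, on the left of the table; leave alone. Origin: on its underside
- tape_roll: loose roll of paper tape, 100 mm in diameter, 50 mm high, on the right of the table; leave alone. Origin: on its underside

How it is judged:
On the way, in this order (a step that is already met when the one before it is completed fails the run):
1. the fingertips rest on the proud socket while it still stands proud (contact force between the fingers and proud_socket above 0.3 N and not (z of proud_top in the frame of case below 0.0905 m)), for 0.03 s.
2. the proud socket is home (z of proud_top in the frame of case below 0.0905 m), for 0.2 s.
At the end, for the whole second after the job is handed in: The top of the proud socket is at most 90.5 mm above the underside of the case (within 2.5 mm of fully home) and at rest; every other socket is within 3 mm, and every loose thing within 15 mm, of where it was (z of proud_top in the frame of case below 0.0905 m and linear speed of proud_socket below 0.01 m/s and distance of each of socket1, socket2, socket3, socket4, socket5, socket6, stepped_socket from where it was at the start of the episode below 0.003 m and distance of each of short_socket_a, short_socket_b, adaptor, ratchet, spanner, screwdriver, oil_bottle, tape_roll from where it was at the start of the episode below 0.015 m); the robot touches nothing.
It fails at once if the proud socket is pulled up or lifted (its top above 115 mm) (z of proud_top in the frame of case above 0.115 m).
It fails at once if the proud socket is pushed harder than 30 N (contact force between any of the fingers, the arm and proud_socket above 30 N).
It fails at once if another socket is touched (over 2 N) or moved more than 3 mm (contact force between any of the fingers, the arm and socket1 above 2 N or distance of any of socket1, socket2, socket3, socket4, socket5, socket6, stepped_socket from where it was at the start of the episode above 0.003 m or contact force between any of the fingers, the arm and socket2 above 2 N or contact force between any of the fingers, the arm and socket3 above 2 N or contact force between any of the fingers, the arm and socket4 above 2 N or contact force between any of the fingers, the arm and socket5 above 2 N or contact force between any of the fingers, the arm and socket6 above 2 N or contact force between any of the fingers, the arm and stepped_socket above 2 N).
It fails at once if the case is touched with more than 2 N (contact force between any of the fingers, the arm and case above 2 N).
It fails at once if a loose thing is moved more than 15 mm (distance of any of short_socket_a, short_socket_b, adaptor, ratchet, spanner, screwdriver, oil_bottle, tape_roll from where it was at the start of the episode above 0.015 m).
It also fails if it takes over 32 s, if anything falls off the work surface, if the arm or the gripper's body presses on something with over 40 N, if the wrist force passes 120 N, or if a joint passes its speed limit or range.

## Robot

A 6-joint arm with a two-finger parallel gripper is mounted at the origin on the work surface. World frame = base frame: x ahead of the robot, y to its left, z up, the work surface at z = 0. Lengths are in m, angles in rad, forces in N, time in s.
With the tool pointing down it reaches from about 0.275 to 0.825 m from the base axis. Payload 4.9 kg.
Tool frame: the origin (TCP) lies on the centre line of the jaws, within the pads' length; the fingertips stand 25 mm ahead of it and the grasp point (between the pads) lies 6 mm ahead of it; z points along the fingers, y is the line along which they close (so a half turn about z gives the same grasp; the last joint's range is limited). The gripper opens to 85 mm and grips with 20 to 120 N. Pads are 22 mm wide; open, the fingers measure 114 mm over their backs; the gripper's body (76 mm by 85 mm) begins 54 mm behind the grasp point. The pads swing forward as they close: fully open they stand 13 mm farther back than shut.
Start: joints at [-0.134, 0.326, -0.193, 1.052, 0, 1.437], TCP at [0.55, 0, 0.232] pointing down, gripper open.
Joint ranges: [-2.65, 2.65], [-0.97, 1.79], [-1.3, 1.35], [-1.93, 2.1], [-1.47, 1.37], [-3.14, 3.14]. Speed limits (rad/s): [2.57, 2.57, 3.14, 3.14, 3.14, 3.14].

## Interface

Orientations are given as a 3x3 rotation matrix whose columns are the frame's x, y, z axes.
In Python, from rig import arm gives the robot as it stands.
- The arm moves only by the shell command python3 -m pendant 'ROWS'. ROWS is JSON, a list of rows, each an object of numbers: "gripper": the finger opening in mm, from 0 to 85.4; "dx", "dy", "dz": the shift along the tool's x, y, z in mm; "wx", "wy", "wz": the turn, a rotation vector about the tool's x, y, z in rad. A call has 1 to 12 rows; each row shifts and turns the commanded pose from where the row before left it, along the tool's axes as they then stand; what a row does not reach is not made up. A row lasts 1/10 s, in which the tool goes at most 50 mm and 8.59 degrees, less where a joint would pass 70% of its speed; a pose out of reach is approached as far as the arm can. A call is refused whole if a number of a shift passes 50 or a number of a turn 0.15, either way. A call with a gripper value outside its range is refused whole. The fingers move at their own pace and stop on an object; the grip force is fixed at half the most. Time passes only in rows, so rows that do not move let the fingers close. It gives the time, the measured TCP pose, the force and the opening at its end, in the units of the state.
- arm.observe(): the state, without advancing time (a new reading comes with each control period).
- arm.capture(name): name is "scene" or "side" or "wrist"; returns a dict with "image" (480x640x3 uint8, blue, green, red), "fx", "fy", "cx", "cy" (pixels), "T" (4x4, takes a point from camera to world coordinates). Camera axes: x right, y up, looking along -z (the intrinsics and any distortion apply to the point x, -y, -z); pixel columns grow to the right and rows downward; lengths in m; the calibration is good to about 2 mm. A picture is of the moment at which its call begins. There is no depth.
- arm.close_job(): hands the job in, once; it reports no verdict.
The state is a dict: "t": time; "qpos": joint angles; "joint_vel": joint speeds; "joint_efforts": joint torques, N m; "tcp_pos": TCP position; "orientation": TCP orientation; "contact_force": force on the tool from outside, world axes, zero at the start; "moment": the same for the moment, N m; "gripper_width": finger opening in m.
Only numpy, scipy, OpenCV 4.12 (cv2) and the standard library are available. Lean on these libraries where they do the work, as an engineer would, in place of code of your own. Each camera call takes 0.05 s, during which the arm holds its last target. There are 200 camera calls.

## Working session

There is one attempt and no reset: what is moved stays moved. The work goes in short steps, Python scripts to look and compute and a shell command to move; the robot and the scene stay as the last step left them, time stands still between calls to the robot, and variables do not carry over. Pictures are saved under pics/ and viewed, on a budget of 13 in all, crops included, one or two more only if the job needs it, and the job is handed in when it is done.

```bash
ls; mkdir -p pics; python3 - <<'E'
from rig import arm
import cv2,numpy as np
np.set_printoptions(precision=4,suppress=True)
for n in("scene","side","wrist"):
    c=arm.capture(n);cv2.imwrite(f"pics/{n}0.png",c["image"]);print(n,[k for k in c],c["fx"],c["fy"],c["cx"],c["cy"]);print(c["T"])
s=arm.observe();print(s)
E
```

```text
pics
scene ['image', 'fx', 'fy', 'cx', 'cy', 'T'] 500.90018610497873 500.90018610497873 319.7381993327011 237.49568118177208
[[ 0.8121 -0.4802  0.3314  1.0316]
 [ 0.5834  0.659  -0.4747 -0.6625]
 [ 0.0096  0.5789  0.8153  1.2345]
 [ 0.      0.      0.      1.    ]]
side ['image', 'fx', 'fy', 'cx', 'cy', 'T'] 620.2216551542434 620.2216551542434 314.43609340390435 225.17420852664938
[[-0.9836  0.1064 -0.1453  0.3792]
 [-0.1794 -0.5097  0.8415  1.1797]
 [ 0.0155  0.8538  0.5204  0.8279]
 [ 0.      0.      0.      1.    ]]
wrist ['image', 'fx', 'fy', 'cx', 'cy', 'T'] 428.73504959202785 428.73504959202785 326.6512143550156 244.002006554674
[[ 1.     -0.0013  0.0018  0.5501]
 [ 0.0007  0.9487  0.3161  0.0817]
 [-0.0021 -0.3161  0.9487  0.3735]
 [ 0.      0.      0.      1.    ]]
{'t': 0.15, 'qpos': array([-0.1342,  0.3268, -0.1934,  1.052 ,  0.    ,  1.4366]), 'joint_vel': array([ 0.0004, -0.0012,  0.0048,  0.0008, -0.001 , -0.    ]), 'joint_efforts': array([  0.001 , -44.3704,  26.2665,   0.0104,  -0.0001,  -0.    ]), 'tcp_pos': array([0.5496, 0.0001, 0.2315]), 'orientation': array([[-0.0001,  1.    , -0.0013],
       [ 1.    ,  0.0001,  0.0002],
       [ 0.0002, -0.0013, -1.    ]]), 'contact_force': array([-0.0794,  0.7354, -0.5333]), 'moment': array([-0.0089,  0.0037, -0.0077]), 'gripper_width': 0.08511859271885217}
```

View pics/scene0.png

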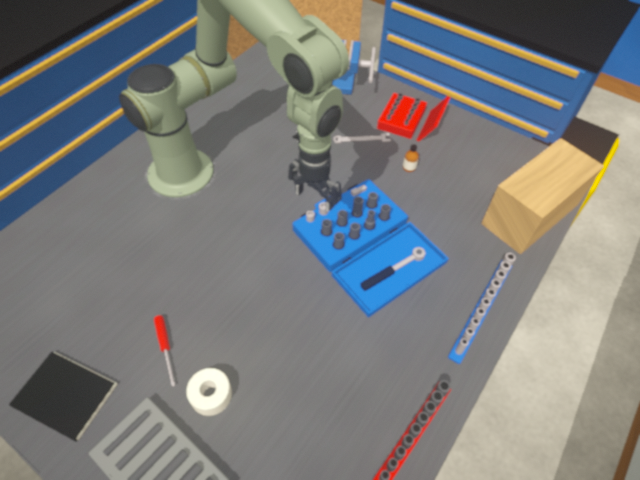

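View pics/side0.png

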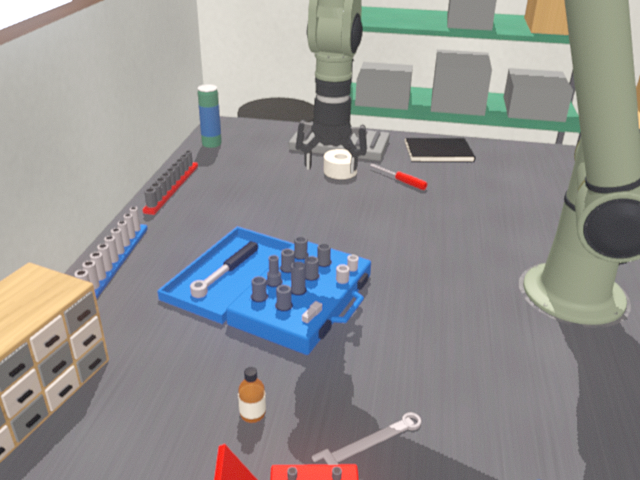

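View pics/wrist0.png

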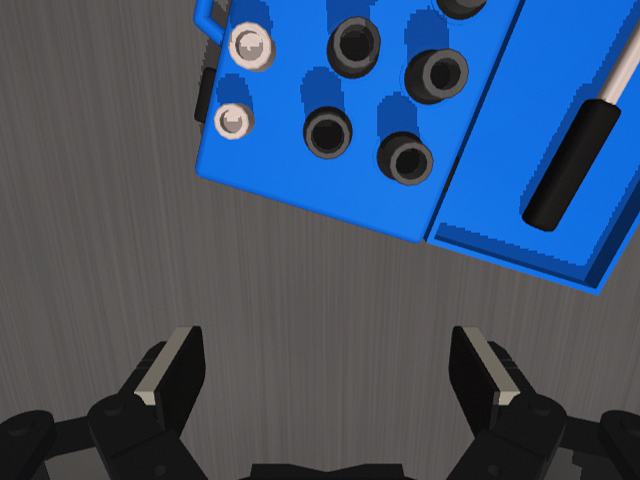

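The side view shows eight sockets near (255-325, 240-300), and the one at about (298,277) looks tall. The wrist view shows four sockets of the right-hand part of the case, with bores near (328,133), (410,158), (353,45) and (443,73). I'll fit the grid from the wrist view and enlarge the side view.

```bash
cat > h.py <<'E'
import numpy as np
def ray(c,u,v):
    d=np.array([(u-c["cx"])/c["fx"],-(v-c["cy"])/c["fy"],-1.]);return c["T"][:3,3],c["T"][:3,:3]@d
def onz(c,u,v,z):
    o,d=ray(c,u,v);return o+d*(z-o[2])/d[2]
def proj(c,p):
    q=c["T"][:3,:3].T@(np.asarray(p)-c["T"][:3,3]);return np.array([c["cx"]+c["fx"]*q[0]/-q[2],c["cy"]-c["fy"]*q[1]/-q[2]])
E
python3 - <<'E'
from rig import arm
import cv2,numpy as np
from h import *
np.set_printoptions(precision=4,suppress=True)
w=arm.capture("wrist");s=arm.capture("side");k=arm.capture("scene")
P={}
for n,(u,v) in dict(a=(328,133),b=(410,160),c=(354,44),d=(443,73)).items(): P[n]=onz(w,u,v,.088);print(n,P[n])
for u,v in((197,175),(418,242)):print("corner",onz(w,u,v,.045))
e=P["b"]-P["a"];print(np.linalg.norm(e),np.degrees(np.arctan2(e[1],e[0])),np.linalg.norm(P["c"]-P["a"]),np.linalg.norm(P["d"]-P["b"]))
yaw=np.arctan2(-(P["c"]-P["a"])[0],(P["c"]-P["a"])[1]);print("yaw",np.degrees(yaw))
A=cv2.resize(s["image"][220:330,230:350],None,fx=5,fy=5,interpolation=cv2.INTER_CUBIC)
B=cv2.resize(k["image"][170:270,285:415],None,fx=4,fy=4,interpolation=cv2.INTER_CUBIC)
cv2.imwrite("pics/sidez.png",A);cv2.imwrite("pics/scenez.png",B)
E
```

```text
a [0.5505 0.0621 0.088 ]
b [0.6045 0.0449 0.088 ]
c [0.5662 0.1146 0.088 ]
d [0.6217 0.0983 0.088 ]
corner [0.4501 0.0278 0.045 ]
corner [ 0.6233 -0.026   0.045 ]
0.05674064592605535 -17.666100582972856 0.05479580421934495 0.05603146666050342
yaw -16.661435776243675
```

View pics/sidez.png

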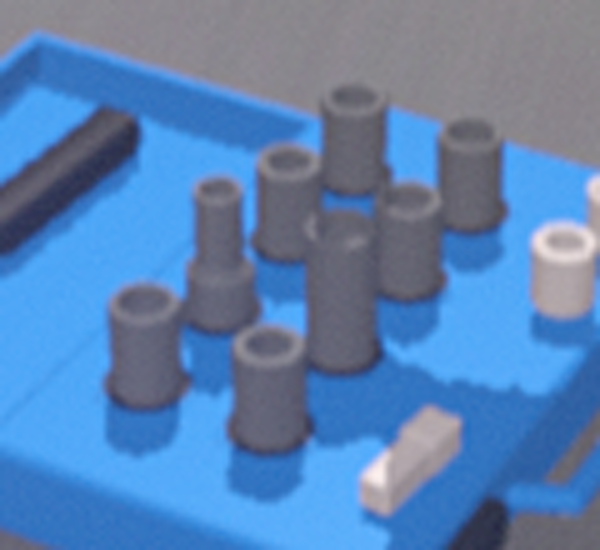

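The proud socket is the third along from the robot's right in the near row. In the crop it is at about (342,225), with the stepped one beside it at (218,190). That puts it at case (-5,+29), or about (0.585, 0.173) in the world. I'll shut the gripper and move so that the wrist camera is over it.

```bash
python3 -m pendant '[{"gripper":0,"dx":20,"dy":7},{"dx":20,"dy":7},{"dx":20,"dy":7},{"dx":20,"dy":7},{"dx":20,"dy":7},{"dx":0},{"dx":0},{"dx":0}]'
python3 - <<'E'
from rig import arm
import cv2
from h import *
c=arm.capture("wrist");cv2.imwrite("pics/wrist1.png",c["image"]);print(proj(c,(.585,.173,.108)))
s=arm.observe();print(s["tcp_pos"],s["gripper_width"],s["contact_force"],s["t"])
E
```

```text
[393.98214815 -83.64908109]
[5.49878888e-01 9.92942699e-06 2.31902781e-01] 0.08514499967919406 [-0.54800888 -0.98169026  0.14173636] 0.35$[0]: bad value
```

View pics/wrist1.png

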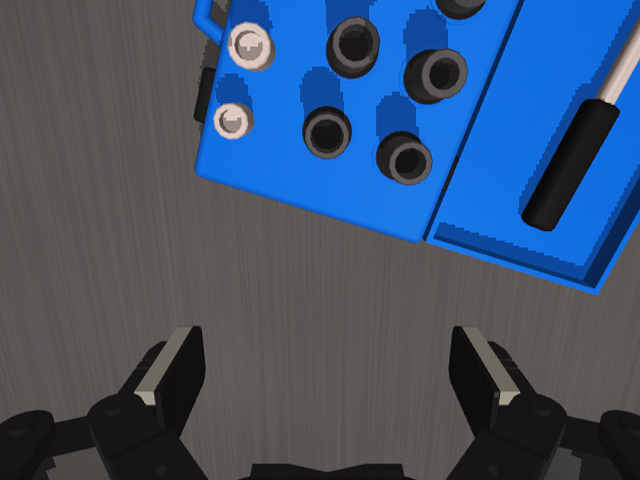

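The call was refused and the arm has not moved; the view is unchanged. Row 0's value is the problem, so I'll try the gripper on its own.

```bash
python3 -m pendant '[{"gripper":0.0,"dx":20.0,"dy":7.0,"dz":0.0,"wx":0.0,"wy":0.0,"wz":0.0}]' || python3 -m pendant '[{"gripper":1,"dx":20,"dy":7}]'; python3 -m pendant '[{"dx":20,"dy":7}]'
```

```text
t: 0.45
tcp_pos: [0.5567, 0.0187, 0.2321]
orientation: [[0.003, 1.0, -0.0], [1.0, -0.003, -0.001], [-0.001, -0.0, -1.0]]
contact_force: [0.7, 0.7, -0.4]
gripper_width: 0.0729$[0]: bad value
```

All keys are needed in each row.

```bash
python3 -m pendant '[{"gripper":0,"dx":20,"dy":7,"dz":0,"wx":0,"wy":0,"wz":0},{"gripper":0,"dx":20,"dy":7,"dz":0,"wx":0,"wy":0,"wz":0},{"gripper":0,"dx":20,"dy":7,"dz":0,"wx":0,"wy":0,"wz":0},{"gripper":0,"dx":20,"dy":7,"dz":0,"wx":0,"wy":0,"wz":0},{"gripper":0,"dx":0,"dy":0,"dz":0,"wx":0,"wy":0,"wz":0},{"gripper":0,"dx":0,"dy":0,"dz":0,"wx":0,"wy":0,"wz":0},{"gripper":0,"dx":0,"dy":0,"dz":0,"wx":0,"wy":0,"wz":0}]'
python3 - <<'E'
from rig import arm
import cv2
from h import *
c=arm.capture("wrist");cv2.imwrite("pics/wrist2.png",c["image"]);print(proj(c,(.585,.173,.108)))
s=arm.observe();print(s["tcp_pos"],s["gripper_width"],s["contact_force"],s["t"])
E
```

```text
t: 1.15
tcp_pos: [0.5847, 0.0993, 0.232]
orientation: [[0.001, 1.0, -0.0], [1.0, -0.001, -0.0], [-0.0, -0.0, -1.0]]
contact_force: [0.8, -0.2, 0.4]
gripper_width: 0.0002
[326.76588949 115.11607143]
[0.58476901 0.09922457 0.23206446] 0.00010880462625920782 [ 0.02765498  0.07750578 -0.06611842] 1.2
```

View pics/wrist2.png

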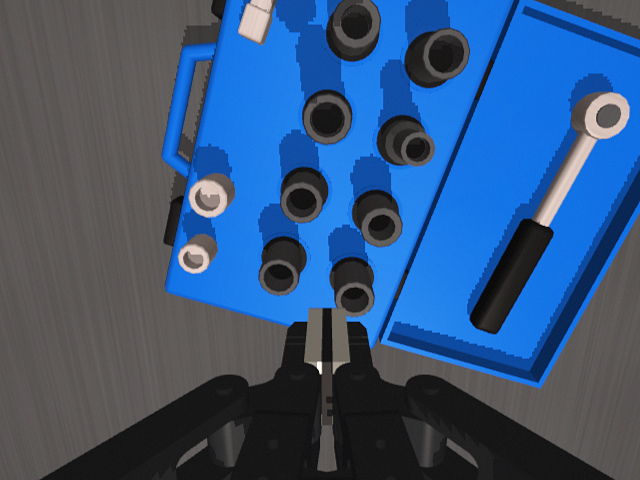

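The proud socket's rim is at (327,117), close to the predicted (327,115), and it is visibly bigger than the others. The shut fingertips are at about (327,310). Next I'll triangulate with the side view and check that the fingertips lie where they should.

```bash
python3 - <<'E'
from rig import arm
import numpy as np
from h import *
np.set_printoptions(precision=4,suppress=True)
c=arm.capture("wrist");s=arm.capture("side");k=arm.observe()
def tri(a,b):
    (o1,d1),(o2,d2)=a,b
    t=np.linalg.lstsq(np.c_[d1,-d2],o2-o1,rcond=None)[0];p,q=o1+t[0]*d1,o2+t[1]*d2
    return (p+q)/2,np.linalg.norm(p-q)
print("proud",tri(ray(c,327,117),ray(s,230+342/5,220+227/5)), onz(c,327,117,.108))
print("neighbour",tri(ray(c,303,201),ray(s,230+408/5,220+199/5)), onz(c,303,201,.088))
for n,(u,v) in dict(n3=(357,21),m0=(278,277),n1=(303,201)).items(): print(n,onz(c,u,v,.088))
R=k["orientation"];tip=k["tcp_pos"]+R[:,2]*.025;print("tip",tip,proj(c,tip),proj(c,tip+R[:,0]*.011),proj(c,tip-R[:,0]*.011))
E
```

```text
proud (array([0.585 , 0.1717, 0.1051]), np.float64(0.000509844847434613)) [0.5852 0.1718 0.108 ]
neighbour (array([0.5682, 0.115 , 0.0829]), np.float64(0.0007710045755341336)) [0.5689 0.1162 0.088 ]
n3 [0.6032 0.2263 0.088 ]
m0 [0.5498 0.0603 0.088 ]
n1 [0.5689 0.1162 0.088 ]
tip [0.5848 0.0992 0.2071] [326.0426 301.2326] [326.0543 277.5924] [326.0312 323.9964]
```

Triangulation gives (0.585, 0.172, 0.105), and the midpoint of its neighbours gives (0.586, 0.171), so they agree. The fingertip's visible edge is at v≈310 against 278 predicted, so I'll check tip geometry in the side view once above the socket.

```bash
python3 -m pendant '[{"gripper":0,"dx":18,"dy":0.5,"dz":0,"wx":0,"wy":0,"wz":0},{"gripper":0,"dx":18,"dy":0.5,"dz":0,"wx":0,"wy":0,"wz":0},{"gripper":0,"dx":18,"dy":0,"dz":0,"wx":0,"wy":0,"wz":0},{"gripper":0,"dx":18,"dy":0,"dz":0,"wx":0,"wy":0,"wz":0},{"gripper":0,"dx":0,"dy":0,"dz":25,"wx":0,"wy":0,"wz":0},{"gripper":0,"dx":0,"dy":0,"dz":25,"wx":0,"wy":0,"wz":0},{"gripper":0,"dx":0,"dy":0,"dz":0,"wx":0,"wy":0,"wz":0},{"gripper":0,"dx":0,"dy":0,"dz":0,"wx":0,"wy":0,"wz":0}]'
python3 - <<'E'
from rig import arm
import cv2,numpy as np
from h import *
np.set_printoptions(precision=4,suppress=True)
c=arm.capture("wrist");s=arm.capture("side")
k=arm.observe();R=k["orientation"];p=k["tcp_pos"];print(p,k["contact_force"],k["t"])
for h in(0,.01,.025):
    q=p+R[:,2]*h;print(h,proj(s,q),proj(c,q+R[:,0]*.011),proj(c,q-R[:,0]*.011))
print("top",proj(s,(.5855,.1715,.108)),proj(c,(.5855,.1715,.108)))
A=cv2.resize(s["image"][180:320,240:360],None,fx=4,fy=4,interpolation=cv2.INTER_CUBIC)
B=c["image"][:,150:500]; B=cv2.resize(B,None,fx=.9,fy=.9)
o=np.zeros((560,480+B.shape[1],3),np.uint8);o[:,:480]=A;o[:B.shape[0],480:]=B
cv2.imwrite("pics/chk.png",o);print(o.shape)
E
```

```text
t: 2.1
tcp_pos: [0.5857, 0.1723, 0.1821]
orientation: [[-0.0, 1.0, -0.001], [1.0, 0.0, -0.0], [-0.0, -0.001, -1.0]]
contact_force: [-0.4, 0.8, 1.2]
gripper_width: -0.0002
[0.5869 0.1723 0.1836] [ 0.0902 -0.055  -0.3886] 2.2
0 [297.3133 232.5887] [328.9542 305.9817] [328.7991 358.2706]
0.01 [297.2969 236.9028] [328.917  294.2122] [328.7719 344.099 ]
0.025 [297.2726 243.3053] [328.8685 278.8891] [328.7363 325.5437]
top [298.0367 264.1666] [325.7766 262.1436]
(560, 795, 3)
```

View pics/chk.png

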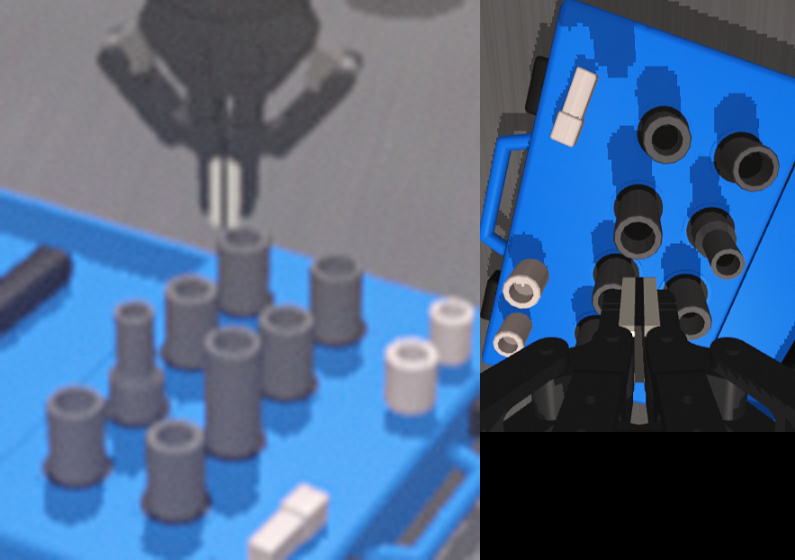

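The side crop has the tip about 100 crop pixels above the proud rim (232,340), and the lowest tip edge is near crop (231,228). In the wrist part the tip edge is at about (329,309) in full pixels. I'll triangulate that edge.

```bash
python3 - <<'E'
from rig import arm
import numpy as np,cv2
from h import *
np.set_printoptions(precision=4,suppress=True)
c=arm.capture("wrist");s=arm.capture("side");k=arm.observe()
m=(s["image"].min(2)>130).astype(np.uint8);m[:225]*=1;sub=m[205:245,285:310];ys,xs=np.nonzero(sub);print("side pad rows",ys.min()+205,ys.max()+205,xs.min()+285,xs.max()+285)
m=(c["image"].min(2)>90)[295:380,300:360];ys,xs=np.nonzero(m);print("wrist pad rows",ys.min()+295,ys.max()+295)
for sv in(235,237,239):
    (o1,d1),(o2,d2)=ray(c,329,309),ray(s,297.7,sv)
    t=np.linalg.lstsq(np.c_[d1,-d2],o2-o1,rcond=None)[0];p,q=o1+t[0]*d1,o2+t[1]*d2
    print(sv,(p+q)/2-k["tcp_pos"],np.linalg.norm(p-q))
E
```

```text
side pad rows 205 242 285 309
wrist pad rows 308 374
235 [-0.0006  0.008  -0.001 ] 0.0036905167141839247
237 [-0.0003  0.0047 -0.0077] 0.003062362996541905
239 [ 0.0001  0.0014 -0.0144] 0.002427662045457285
```

The light strip's lower end isn't sharply defined as the fingertip, but the lateral position fits well within the 30 mm face. I'll go down by force, expecting contact at TCP z of about 0.133 or a little lower.

```bash
python3 -m pendant '[{"gripper":0,"dx":0,"dy":0,"dz":13,"wx":0,"wy":0,"wz":0},{"gripper":0,"dx":0,"dy":0,"dz":12,"wx":0,"wy":0,"wz":0},{"gripper":0,"dx":0,"dy":0,"dz":12,"wx":0,"wy":0,"wz":0},{"gripper":0,"dx":0,"dy":0,"dz":5,"wx":0,"wy":0,"wz":0},{"gripper":0,"dx":0,"dy":0,"dz":0,"wx":0,"wy":0,"wz":0},{"gripper":0,"dx":0,"dy":0,"dz":0,"wx":0,"wy":0,"wz":0}]'
python3 -m pendant '[{"gripper":0,"dx":0,"dy":0,"dz":2,"wx":0,"wy":0,"wz":0},{"gripper":0,"dx":0,"dy":0,"dz":2,"wx":0,"wy":0,"wz":0},{"gripper":0,"dx":0,"dy":0,"dz":0,"wx":0,"wy":0,"wz":0}]'
python3 -m pendant '[{"gripper":0,"dx":0,"dy":0,"dz":2,"wx":0,"wy":0,"wz":0},{"gripper":0,"dx":0,"dy":0,"dz":2,"wx":0,"wy":0,"wz":0},{"gripper":0,"dx":0,"dy":0,"dz":0,"wx":0,"wy":0,"wz":0}]'
```

```text
t: 2.9
tcp_pos: [0.586, 0.172, 0.1399]
orientation: [[0.0, 1.0, -0.0], [1.0, -0.0, -0.0], [-0.0, -0.0, -1.0]]
contact_force: [0.2, -0.7, 0.6]
gripper_width: -0.0003
t: 3.2
tcp_pos: [0.586, 0.172, 0.1361]
orientation: [[-0.0, 1.0, 0.0], [1.0, 0.0, -0.0], [-0.0, 0.0, -1.0]]
contact_force: [0.5, 0.3, -0.3]
gripper_width: 0.0001
t: 3.5
tcp_pos: [0.5858, 0.172, 0.1317]
orientation: [[0.0, 1.0, -0.001], [1.0, -0.0, -0.0], [-0.0, -0.001, -1.0]]
contact_force: [0.2, -0.9, -0.2]
gripper_width: 0.0003
```

```bash
python3 -m pendant '[{"gripper":0,"dx":0,"dy":0,"dz":2,"wx":0,"wy":0,"wz":0},{"gripper":0,"dx":0,"dy":0,"dz":2,"wx":0,"wy":0,"wz":0},{"gripper":0,"dx":0,"dy":0,"dz":0,"wx":0,"wy":0,"wz":0}]'|grep -E "tcp|force"
python3 -m pendant '[{"gripper":0,"dx":0,"dy":0,"dz":2,"wx":0,"wy":0,"wz":0},{"gripper":0,"dx":0,"dy":0,"dz":2,"wx":0,"wy":0,"wz":0},{"gripper":0,"dx":0,"dy":0,"dz":0,"wx":0,"wy":0,"wz":0}]'|grep -E "tcp|force"
python3 - <<'E'
from rig import arm
import cv2
s=arm.capture("side")
cv2.imwrite("pics/chk2.png",cv2.resize(s["image"][200:320,230:360],None,fx=5,fy=5,interpolation=cv2.INTER_CUBIC))
E
```

```text
tcp_pos: [0.5858, 0.172, 0.1277]
contact_force: [0.5, 0.7, 0.5]
tcp_pos: [0.5858, 0.172, 0.1237]
contact_force: [-0.3, -0.1, -0.1]
```

View pics/chk2.png

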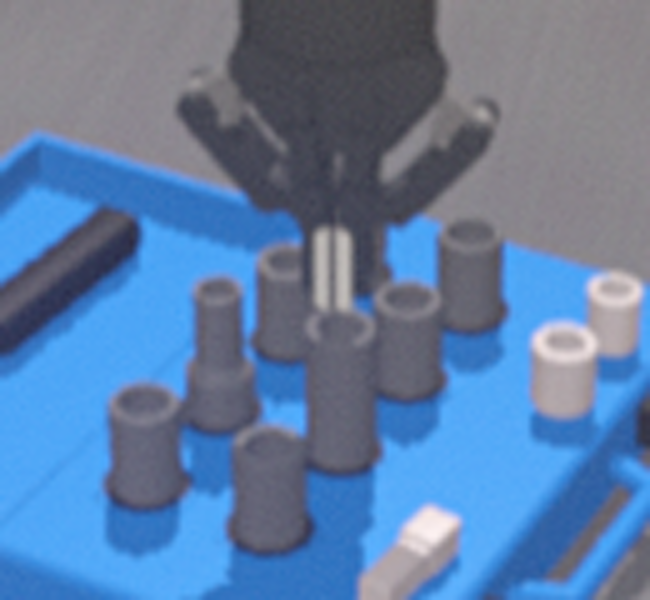

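No contact yet, and the strip ends at about crop (332,312), at the socket's rear rim (341,310). I need the wrist view to see whether the tip is above the socket or behind it.

```bash
python3 - <<'E'
from rig import arm
import cv2
from h import *
c=arm.capture("wrist");k=arm.observe();R=k["orientation"];p=k["tcp_pos"];print(p,k["contact_force"])
print(proj(c,(.5855,.1715,.108)),proj(c,(.5855,.1865,.108)),proj(c,(.5855,.1565,.108)))
for h in (0,.01,.02): print(h,proj(c,p+R[:,2]*h+R[:,0]*.011))
cv2.imwrite("pics/w3.png",cv2.resize(c["image"][180:420,200:460],None,fx=2.4,fy=2.4,interpolation=cv2.INTER_CUBIC))
E
```

```text
[0.58594539 0.17197791 0.12399086] [-0.91959668 -0.11803826 -0.27087689]
[324.92673026 312.06020774] [324.9055794  278.29556108] [324.94676971 344.05062692]
0 [325.91694374 304.29412043]
0.01 [325.97886497 292.71770051]
0.02 [326.03411238 282.38897681]
```

View pics/w3.png

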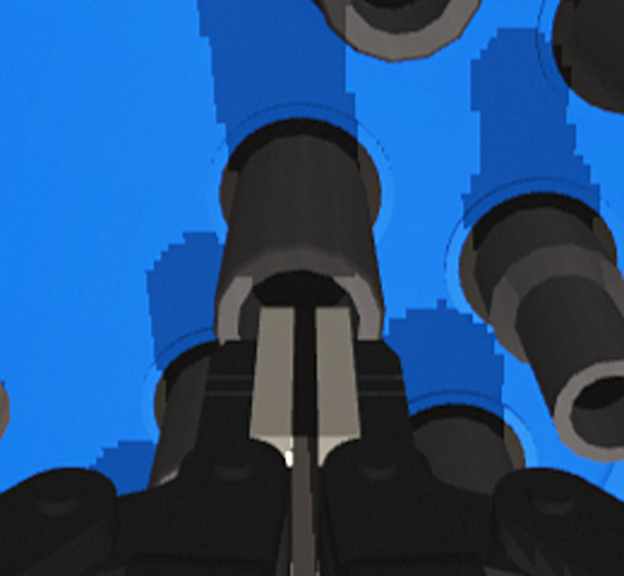

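The pad ends at crop y≈307 (full v≈308), over the bore, and the rim's front edge at about 250 is visible beyond it. So the tip is above the socket, with its front edge only about 4 mm past centre, and the socket has not moved. I'll shift 4 mm forward and continue down by force.

```bash
python3 -m pendant '[{"gripper":0,"dx":4,"dy":-1,"dz":0,"wx":0,"wy":0,"wz":0},{"gripper":0,"dx":0,"dy":0,"dz":0,"wx":0,"wy":0,"wz":0},{"gripper":0,"dx":0,"dy":0,"dz":2,"wx":0,"wy":0,"wz":0},{"gripper":0,"dx":0,"dy":0,"dz":0,"wx":0,"wy":0,"wz":0}]'|grep -E "tcp|force"
python3 -m pendant '[{"gripper":0,"dx":0,"dy":0,"dz":2,"wx":0,"wy":0,"wz":0},{"gripper":0,"dx":0,"dy":0,"dz":0,"wx":0,"wy":0,"wz":0}]'|grep -E "tcp|force"
python3 -m pendant '[{"gripper":0,"dx":0,"dy":0,"dz":2,"wx":0,"wy":0,"wz":0},{"gripper":0,"dx":0,"dy":0,"dz":0,"wx":0,"wy":0,"wz":0}]'|grep -E "tcp|force"
python3 -m pendant '[{"gripper":0,"dx":0,"dy":0,"dz":2,"wx":0,"wy":0,"wz":0},{"gripper":0,"dx":0,"dy":0,"dz":0,"wx":0,"wy":0,"wz":0}]'|grep -E "tcp|force"
```

```text
tcp_pos: [0.5848, 0.176, 0.1218]
contact_force: [0.1, -0.7, 0.7]
tcp_pos: [0.5848, 0.1759, 0.1197]
contact_force: [-0.3, 0.4, 0.8]
tcp_pos: [0.5848, 0.1759, 0.1178]
contact_force: [0.3, 1.0, -0.0]
tcp_pos: [0.5848, 0.1759, 0.1158]
contact_force: [-0.1, 0.4, -1.0]
```

Still no force with the nominal tip at 0.091 m, so I'll look at both views together.

```bash
python3 - <<'E'
from rig import arm
import cv2,numpy as np
c=arm.capture("wrist");s=arm.capture("side")
A=cv2.resize(s["image"][220:310,250:340],(400,400),interpolation=cv2.INTER_CUBIC)
B=cv2.resize(c["image"][200:400,230:430],(400,400),interpolation=cv2.INTER_CUBIC)
cv2.imwrite("pics/c4.png",np.hstack([A,B]))
E
```

```text
(no output)
```

View pics/c4.png

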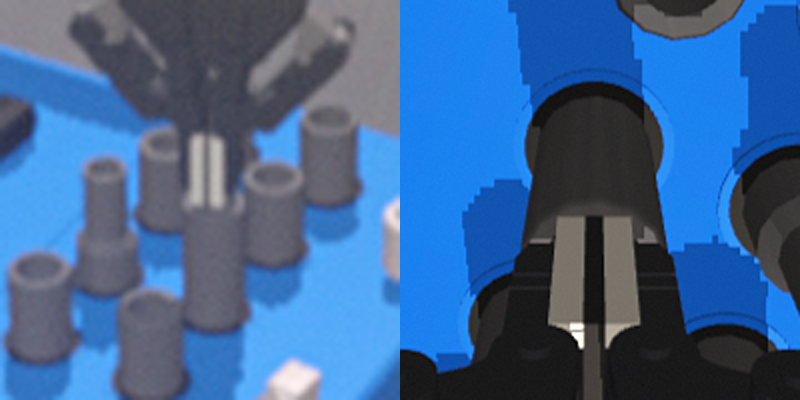

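Now the pad's end covers the bore: in the side part its bottom is at (207,208), on the rim (213,203), and in the wrist part its edge is at about (594,215), just inside the front rim at about 205. The socket hasn't moved and the tip is well centred, so I'll continue down.

```bash
python3 -m pendant '[{"gripper":0,"dx":0,"dy":0,"dz":2,"wx":0,"wy":0,"wz":0},{"gripper":0,"dx":0,"dy":0,"dz":0,"wx":0,"wy":0,"wz":0}]'|grep -E "tcp|force"
python3 -m pendant '[{"gripper":0,"dx":0,"dy":0,"dz":2,"wx":0,"wy":0,"wz":0},{"gripper":0,"dx":0,"dy":0,"dz":0,"wx":0,"wy":0,"wz":0}]'|grep -E "tcp|force"
python3 -m pendant '[{"gripper":0,"dx":0,"dy":0,"dz":2,"wx":0,"wy":0,"wz":0},{"gripper":0,"dx":0,"dy":0,"dz":0,"wx":0,"wy":0,"wz":0}]'|grep -E "tcp|force"
python3 - <<'E'
from rig import arm
import numpy as np
a=[]
for i in range(4): arm.capture("side");a.append(arm.observe()["contact_force"])
print(np.mean(a,0),arm.observe()["t"])
E
```

```text
tcp_pos: [0.5849, 0.176, 0.1138]
contact_force: [-0.4, 0.9, 0.4]
tcp_pos: [0.5848, 0.1759, 0.1118]
contact_force: [-0.0, 0.9, -0.0]
tcp_pos: [0.5849, 0.176, 0.1098]
contact_force: [0.2, -0.2, -0.3]
[-0.23214621 -0.16431941  0.35298349] 6.1
```

```bash
python3 -m pendant '[{"gripper":0,"dx":0,"dy":0,"dz":2,"wx":0,"wy":0,"wz":0},{"gripper":0,"dx":0,"dy":0,"dz":0,"wx":0,"wy":0,"wz":0}]'|grep -E "tcp|force"
python3 -m pendant '[{"gripper":0,"dx":0,"dy":0,"dz":2,"wx":0,"wy":0,"wz":0},{"gripper":0,"dx":0,"dy":0,"dz":0,"wx":0,"wy":0,"wz":0}]'|grep -E "tcp|force"
python3 - <<'E'
from rig import arm
import cv2,numpy as np
c=arm.capture("wrist");s=arm.capture("side");z=cv2.imread("pics/side0.png")
f=lambda i:cv2.resize(i[220:310,250:340],(400,400),interpolation=cv2.INTER_CUBIC)
cv2.imwrite("pics/c5.png",np.hstack([f(s["image"]),cv2.resize(c["image"][200:400,230:430],(400,400))]))
E
```

```text
tcp_pos: [0.5852, 0.1761, 0.1082]
contact_force: [-0.0, -0.1, 0.6]
tcp_pos: [0.5852, 0.176, 0.1061]
contact_force: [1.3, -0.2, 2.1]
```

View pics/c5.png

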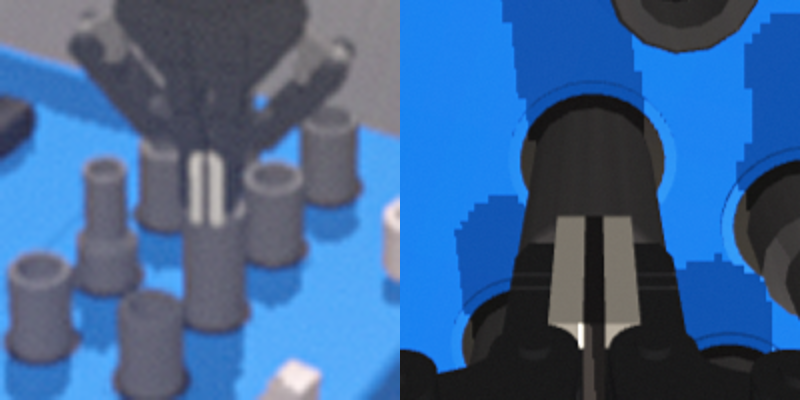

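A force of 2.1 N has appeared. In the side part the pad's end at (207,226) is at the front rim, which fits the shut fingertip lying near TCP level (about 0 mm ahead, not 25) with the pads ±11 mm about the TCP in y. So contact is at TCP z ≈ 0.1065. I'll lift 4 mm, go back 4 mm to centre, then press on.

```bash
python3 -m pendant '[{"gripper":0,"dx":0,"dy":0,"dz":-4,"wx":0,"wy":0,"wz":0},{"gripper":0,"dx":-4,"dy":0,"dz":0,"wx":0,"wy":0,"wz":0},{"gripper":0,"dx":0,"dy":0,"dz":2,"wx":0,"wy":0,"wz":0},{"gripper":0,"dx":0,"dy":0,"dz":2,"wx":0,"wy":0,"wz":0},{"gripper":0,"dx":0,"dy":0,"dz":0,"wx":0,"wy":0,"wz":0}]'|grep -E "tcp|force"
python3 -m pendant '[{"gripper":0,"dx":0,"dy":0,"dz":1,"wx":0,"wy":0,"wz":0},{"gripper":0,"dx":0,"dy":0,"dz":1,"wx":0,"wy":0,"wz":0},{"gripper":0,"dx":0,"dy":0,"dz":0,"wx":0,"wy":0,"wz":0}]'|grep -E "tcp|force"
python3 -m pendant '[{"gripper":0,"dx":0,"dy":0,"dz":1,"wx":0,"wy":0,"wz":0},{"gripper":0,"dx":0,"dy":0,"dz":1,"wx":0,"wy":0,"wz":0},{"gripper":0,"dx":0,"dy":0,"dz":0,"wx":0,"wy":0,"wz":0}]'|grep -E "tcp|force"
```

```text
tcp_pos: [0.5848, 0.1719, 0.1057]
contact_force: [0.5, 0.2, 0.1]
tcp_pos: [0.585, 0.172, 0.1041]
contact_force: [-0.3, -0.7, 1.9]
tcp_pos: [0.585, 0.172, 0.102]
contact_force: [0.2, -0.1, 2.2]
```

```bash
python3 -m pendant '[{"gripper":0,"dx":0,"dy":0,"dz":1,"wx":0,"wy":0,"wz":0},{"gripper":0,"dx":0,"dy":0,"dz":1,"wx":0,"wy":0,"wz":0},{"gripper":0,"dx":0,"dy":0,"dz":1,"wx":0,"wy":0,"wz":0},{"gripper":0,"dx":0,"dy":0,"dz":1,"wx":0,"wy":0,"wz":0}]'|grep -E "tcp|force"
python3 -m pendant '[{"gripper":0,"dx":0,"dy":0,"dz":1,"wx":0,"wy":0,"wz":0},{"gripper":0,"dx":0,"dy":0,"dz":1,"wx":0,"wy":0,"wz":0},{"gripper":0,"dx":0,"dy":0,"dz":1,"wx":0,"wy":0,"wz":0},{"gripper":0,"dx":0,"dy":0,"dz":1,"wx":0,"wy":0,"wz":0}]'|grep -E "tcp|force"
python3 - <<'E'
from rig import arm
import cv2,numpy as np
s=arm.capture("side");z=cv2.imread("pics/side0.png")
f=lambda i:cv2.resize(i[220:310,250:340],(400,400),interpolation=cv2.INTER_CUBIC)
cv2.imwrite("pics/c6.png",np.hstack([f(s["image"]),f(z)]))
E
```

```text
tcp_pos: [0.585, 0.172, 0.098]
contact_force: [-1.1, -0.6, 3.6]
tcp_pos: [0.585, 0.172, 0.094]
contact_force: [0.2, -0.7, 3.5]
```

View pics/c6.png

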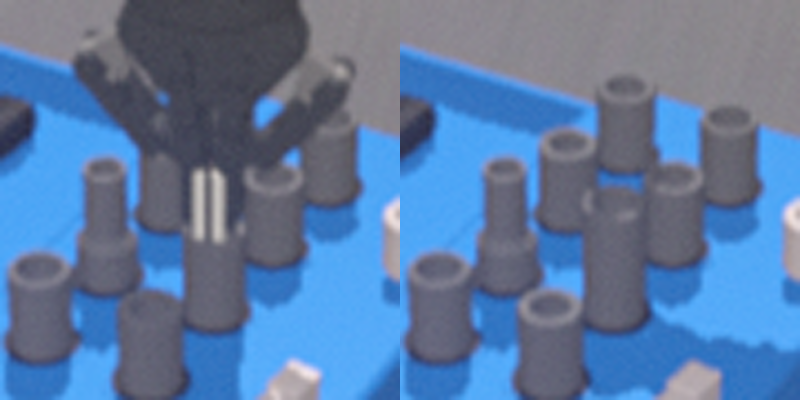

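The socket is sliding at about 3.5 N. Its rim has gone from about y=200 (right, at the start) to about 235 (left, now), and the gripper is clear of its neighbours. I'll go on until the stop shows.

```bash
python3 -m pendant '[{"gripper":0,"dx":0,"dy":0,"dz":1,"wx":0,"wy":0,"wz":0},{"gripper":0,"dx":0,"dy":0,"dz":1,"wx":0,"wy":0,"wz":0},{"gripper":0,"dx":0,"dy":0,"dz":1,"wx":0,"wy":0,"wz":0}]'|grep -E "tcp|force"
for i in 1; do python3 -m pendant '[{"gripper":0,"dx":0,"dy":0,"dz":1,"wx":0,"wy":0,"wz":0},{"gripper":0,"dx":0,"dy":0,"dz":1,"wx":0,"wy":0,"wz":0}]'|grep -E "tcp|force"; done
python3 -m pendant '[{"gripper":0,"dx":0,"dy":0,"dz":1,"wx":0,"wy":0,"wz":0},{"gripper":0,"dx":0,"dy":0,"dz":0,"wx":0,"wy":0,"wz":0}]'|grep -E "tcp|force"
```

```text
tcp_pos: [0.585, 0.172, 0.091]
contact_force: [-0.7, -0.5, 3.8]
tcp_pos: [0.585, 0.172, 0.089]
contact_force: [-1.0, -0.0, 2.7]
tcp_pos: [0.5852, 0.172, 0.0884]
contact_force: [-1.5, -1.1, 6.8]
```

Force has risen to 6.8 N and the TCP stalls near 0.088, so the stop is reached. One more small push to confirm, then I'll check.

```bash
python3 -m pendant '[{"gripper":0,"dx":0,"dy":0,"dz":1,"wx":0,"wy":0,"wz":0},{"gripper":0,"dx":0,"dy":0,"dz":0,"wx":0,"wy":0,"wz":0},{"gripper":0,"dx":0,"dy":0,"dz":0,"wx":0,"wy":0,"wz":0}]'|grep -E "tcp|force"
python3 -m pendant '[{"gripper":0,"dx":0,"dy":0,"dz":1,"wx":0,"wy":0,"wz":0},{"gripper":0,"dx":0,"dy":0,"dz":0,"wx":0,"wy":0,"wz":0},{"gripper":0,"dx":0,"dy":0,"dz":0,"wx":0,"wy":0,"wz":0}]'|grep -E "tcp|force"
```

```text
tcp_pos: [0.5853, 0.172, 0.0877]
contact_force: [-2.1, -0.5, 7.5]
tcp_pos: [0.5854, 0.1721, 0.087]
contact_force: [-2.9, -0.3, 8.3]
```

The rubber stop is confirmed, with force rising to 8.3 N and the TCP barely sinking. Now I'll withdraw straight up and back.

```bash
python3 -m pendant '[{"gripper":0,"dx":0,"dy":0,"dz":-3,"wx":0,"wy":0,"wz":0},{"gripper":0,"dx":0,"dy":0,"dz":-15,"wx":0,"wy":0,"wz":0},{"gripper":0,"dx":0,"dy":0,"dz":-30,"wx":0,"wy":0,"wz":0},{"gripper":0,"dx":0,"dy":0,"dz":-40,"wx":0,"wy":0,"wz":0},{"gripper":0,"dx":0,"dy":0,"dz":-40,"wx":0,"wy":0,"wz":0},{"gripper":0,"dx":-35,"dy":0,"dz":0,"wx":0,"wy":0,"wz":0},{"gripper":0,"dx":-35,"dy":0,"dz":0,"wx":0,"wy":0,"wz":0},{"gripper":0,"dx":0,"dy":0,"dz":0,"wx":0,"wy":0,"wz":0},{"gripper":0,"dx":0,"dy":0,"dz":0,"wx":0,"wy":0,"wz":0}]'|grep -E "t:|tcp|force"
python3 - <<'E'
from rig import arm
import cv2,numpy as np
s=arm.capture("side");c=arm.capture("wrist")
A=cv2.resize(s["image"][220:310,250:340],(400,400),interpolation=cv2.INTER_CUBIC)
B=cv2.resize(c["image"],(400,300))
cv2.imwrite("pics/c7.png",np.hstack([A,np.vstack([B,np.zeros((100,400,3),np.uint8)])]))
E
```

```text
t: 10.75
tcp_pos: [0.5849, 0.1015, 0.2136]
contact_force: [-0.3, 0.1, 0.5]
```

View pics/c7.png

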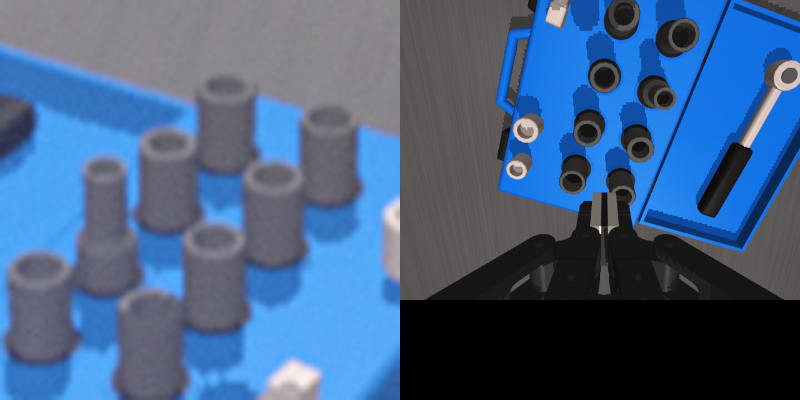

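The pressed socket now stands as tall in the picture as its neighbours: rim at about (213,240), foot at about 330, so 90 px, against 176 to 266 for the next one. Everything else looks undisturbed.

```bash
python3 -c "
from rig import arm
print(arm.close_job())"
```

```text
the job is handed in; nothing more can be done
None
```

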